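# Complete the glass carrier and hold it up level

### The arm

A 6-joint arm with a two-finger parallel gripper is mounted at the origin on the work surface. World frame = base frame: x ahead of the robot, y to its left, z up, the work surface at z = 0. Lengths are in mm, angles in rad, forces in N, time in s.
With the tool pointing down it reaches from about 400 to 925 mm from the base axis. Payload 12.5 kg.
Tool frame: the origin (TCP) lies midway between the tips of the shut fingers; the grasp point (between the pads) lies 19 mm behind it; z points along the fingers, y is the line along which they close (so a half turn about z gives the same grasp; the last joint's range is limited). The gripper opens to 95 mm and grips with 3 to 60 N. Pads are 20 mm wide; open, the fingers measure 119 mm over their backs; the gripper's body (75 mm by 180 mm) begins 59 mm behind the grasp point.
Start: joints at [-1.266, 0.491, 1.559, -0, 1.092, -0.106], TCP at [249.614, -573.013, 174.961] pointing down, gripper open.
Joint ranges: [-3.1, 3.1], [-0.84, 2.19], [0.05, 2.79], [-1.13, 4.28], [0.06, 2.93], [-2.69, 2.69]. Speed limits (rad/s): [2.22, 2.22, 2.79, 3.14, 3.14, 3.14].

### API

Orientations are given as [roll, pitch, yaw] about the fixed x, y, z axes, in that order (R = Rz(yaw) Ry(pitch) Rx(roll)).
In Python, from cell import env gives the robot as it stands.
- The arm moves only by the tool carry_out, never from a script. Its argument "series" is a list of rows, each a list of 4 numbers: the shift along the world's x, y, z normalised to -1 to 1, where 1 is 5 cm, then the turn about the world's z normalised to -1 to 1, where 1 is 6 degrees. In form: [[x, y, z, turn], ...]. A call has exactly 5 rows; each row shifts and turns the commanded pose from where the row before left it; what a row does not reach is not made up. A row lasts 1/10 s, in which the tool goes at most 50 mm and 8.59 degrees, less where a joint would pass 70% of its speed; a pose out of reach is approached as far as the arm can. A call with a number of a shift or a turn outside -1 to 1 is refused whole. A call with a gripper value outside its range is refused whole. "fingers" is the closure, from -1 (fully open) to 1 (shut), set as the call begins (left out, the last holds). The fingers move at their own pace and stop on an object; the grip force is fixed at half the most. Time passes only in rows, so rows that do not move let the fingers close, or fill a call up. It gives the time, the measured TCP pose, the force, the opening and the grip force at its end, in the units of the state.
- env.state(): the state, without advancing time (a new reading comes with each control period).
- env.read_camera(name): name is "scene" or "top"; returns the picture (480x640x3 uint8, red, green, blue); there is no depth.
- env.calibration(name): a dict with "K" (3x3 intrinsics, pixels), "pose" (4x4, takes a point from camera to world coordinates). Camera axes: x right, y down, z forward; pixel columns grow to the right and rows downward; lengths in mm; the calibration is good to about 2 mm. A picture is of the moment at which its call begins. calibration takes no time and is no camera call.
- env.job_done(): hands the job in; it is judged then, once.
Trained networks look in the newest picture that a camera, given by its name, has taken for a name from the list of things; names that differ only in an ending like _2 or _b are one class to them, and where a whole thing is asked for, a point or a joint stands for the part that bears it (a point fixed in the world has none). Each returns a list of dicts, best first, with "conf" (0 to 1); they miss things now and then, are a little off and sometimes report something else, mostly with a low value. They report only what shows in the picture. A call takes as long as a camera call. They do not tell look-alikes from the thing itself.
- env.look_for(camera, label): "position" ([row, column] as shares, 0 to 1, of the picture: columns of its width, rows of its height, amid what is visible of it).
The state is a dict: "t": time; "joints": joint angles; "qvel": joint speeds; "tau": joint torques, N m; "eef_pos": TCP position; "tcp_rot": TCP orientation; "ft_force": force on the tool from outside, world axes, zero at the start; "moment": the same for the moment, N m; "opening": opening from 0.0 (shut) to 1.0 (fully open); "grip_force": force on a finger pad.
Only numpy, scipy, OpenCV 4.12 (cv2) and the standard library are available. Lean on these libraries where they do the work, as an engineer would, in place of code of your own. Each camera call takes 0.05 s, during which the arm holds its last target. There are 200 camera calls.

### The job

Set the last tasting glass (the one standing on the table) down upright in the free place of the wooden carrier, without dropping it and with the carrier still on the table, and let go of it. Then take the carrier by its handle bar, lift it at least 10 cm off the table and hold it there steady and level, all four glasses standing in their places: the program finishes while still holding it up. Keep the glasses upright throughout and leave the two beer mugs standing where they are.

Things in the scene. Friction and masses are not known exactly. Their poses are not given: they have to be found in the camera images.
- carrier: Loose wooden glass carrier, 0.4 kg (0.8 kg with four glasses): base 210 x 215 mm (its x by y), 22 mm thick, with four round recesses 58 mm wide, 12 mm deep; uprights (14 x 24 mm) at its x = +-97 mm carry a handle bar along its x axis, over the middle, between the two rows of glasses. Origin: centre of the underside; z up. May be turned any way about the vertical.
- handle (a point): Middle of the carrier's handle bar, 135 mm above the carrier's underside. The bar runs along the carrier's x axis (also this point's x axis), is 16 mm wide (its y) and 20 mm high (its top 145 mm above the underside), and is free for 180 mm. With all four glasses in place the carrier balances about this point.
- place1 (a point): Centre of the floor of the recess that holds glass1, at carrier x +50, y +70 mm, 10 mm above the carrier's underside (recess mouth 12 mm higher).
- place2 (a point): The same for glass2, at carrier x -50, y +70 mm.
- place3 (a point): The same for glass3, at carrier x -50, y -70 mm.
- place4 (a point): Centre of the floor of the free, empty recess, at carrier x +50, y -70 mm, 10 mm above the carrier's underside: here glass4 must stand. 58 mm wide, 12 mm deep, mouth edge bevelled 2 mm. Its nearest neighbouring glass is 100 mm away along the carrier's x axis, the handle bar 70 mm away along y.
- glass4: The last tasting glass, standing upright on the table near the two mugs: plain straight clear glass, 49 mm outer diameter, 95 mm high, wall 3 mm, open at the top, 0.1 kg. Origin: centre of its underside; z up.
- glass1: Tasting glass like glass4, standing loose in place1 of the carrier.
- glass2: Tasting glass like glass4, standing loose in place2.
- glass3: Tasting glass like glass4, standing loose in place3.
- mug1: White stoneware beer mug, 82 mm diameter, 125 mm high, 0.55 kg, its handle sticks out 37 mm from the wall to its +y side (to 78 mm from the axis). Origin: centre of its underside. It stands near glass4 and is to be left alone.
- mug2: A second mug like mug1. The two mugs and glass4 stand about 110 to 200 mm apart (centres), in any order.
Not all that is in view belongs to the job. Leave any green look-alike of the glass3 alone. What is shaped like the mug2 but purple is not meant.

How it is judged:
By the outcome, as a careful person would: the job done as asked, in the order asked, and still so for the second after the job is handed in, while the arm keeps its last pose, push and grip.
It also fails if it takes over 58 s, if anything falls off the work surface, if the arm or the gripper's body presses on something with over 40 N, if the wrist force passes 120 N, or if a joint passes its speed limit or range.

## Working session

There is one attempt and no reset: what is moved stays moved. The work goes in short steps, Python scripts to look and compute and a tool call to move; the robot and the scene stay as the last step left them, time stands still between calls to the robot, and variables do not carry over. Pictures are saved under pics/ and viewed, at most 10 in all, crops included, and the job is handed in when it is done.

Besides the shell and the picture viewer there is one more tool, called by a JSON object that holds its "name" and its "arguments". carry_out: Moves the arm, as the interface text tells. Its arguments: {"type":"object","properties":{"series":{"type":"array","items":{"type":"array","items":{"type":"number","minimum":-1,"maximum":1}}},"fingers":{"type":"number"}},"required":["series"]}

```bash
mkdir -p pics; cat > h.py <<'E'
import numpy as np, cv2
from cell import env
def snap(c,n):
    im=env.read_camera(c); cv2.imwrite(f'pics/{n}.png',im[:,:,::-1]); return im
def ray(c,u,v):
    k=env.calibration(c); P=np.array(k['pose']); d=P[:3,:3]@np.linalg.inv(np.array(k['K']))@[u,v,1]
    return P[:3,3],d
def atz(c,u,v,z):
    o,d=ray(c,u,v); return o+d*(z-o[2])/d[2]
def proj(c,p):
    k=env.calibration(c); P=np.array(k['pose']); q=np.array(k['K'])@(P[:3,:3].T@(np.array(p)-P[:3,3])); return q[:2]/q[2]
E
python3 - <<'E'
from h import *
a=snap('scene','s0');b=snap('top','t0')
for c in('scene','top'):
    k=env.calibration(c);print(c,np.round(k['K'],1).tolist(),np.round(k['pose'],3).tolist())
    for l in('glass4','mug1','carrier','handle','place4'):
        print(l,[(round(d['position'][1]*640),round(d['position'][0]*480),round(d['conf'],2)) for d in env.look_for(c,l)])
print(env.state())
E
```

```text
scene [[575.2, 0.0, 320.3], [0.0, 575.2, 248.6], [0.0, 0.0, 1.0]] [[-0.569, 0.647, -0.508, 1038.385], [0.822, 0.436, -0.367, 465.179], [-0.016, -0.626, -0.78, 924.811], [0.0, 0.0, 0.0, 1.0]]
glass4 [(273, 193, 0.95), (455, 359, 0.89), (145, 277, 0.75), (201, 236, 0.65), (230, 182, 0.62), (245, 236, 0.19)]
mug1 [(473, 245, 0.92), (414, 288, 0.72), (366, 333, 0.62)]
carrier [(246, 234, 0.98)]
handle [(245, 233, 0.81)]
place4 [(243, 234, 0.85)]
top [[483.3, 0.0, 322.2], [0.0, 483.3, 242.8], [0.0, 0.0, 1.0]] [[0.009, -0.997, 0.082, 429.684], [-1.0, -0.01, -0.009, 84.534], [0.01, -0.082, -0.997, 913.244], [0.0, 0.0, 0.0, 1.0]]
glass4 [(478, 273, 0.88), (422, 292, 0.86), (156, 218, 0.77), (451, 199, 0.77), (466, 128, 0.68)]
mug1 [(232, 187, 0.95), (219, 263, 0.94), (194, 349, 0.62)]
carrier [(421, 238, 0.58)]
handle [(420, 239, 0.6)]
place4 [(424, 240, 0.88), (423, 293, 0.32)]
{'t': 0.6, 'joints': array([-1.26557917e+00,  4.90870948e-01,  1.55887475e+00, -4.59280463e-06,
        1.09169230e+00, -1.05587276e-01]), 'qvel': array([ 0.00221613, -0.00119021,  0.0004962 ,  0.00037398, -0.00193977,
        0.0001438 ]), 'tau': array([ 5.34237297e-04, -6.12202835e+01, -2.58360028e+01,  6.93082251e-02,
        4.45848063e-02, -2.72623669e-05]), 'eef_pos': array([ 249.63013533, -573.024157  ,  174.98771107]), 'tcp_rot': array([3.14143928e+00, 2.03534554e-05, 4.10806544e-01]), 'ft_force': array([-0.09281943,  0.58193805,  0.49868897]), 'moment': array([ 0.02093062, -0.0132627 , -0.02437494]), 'grip_force': 0.0, 'opening': 0.9984081569752596}
```

View pics/s0.png

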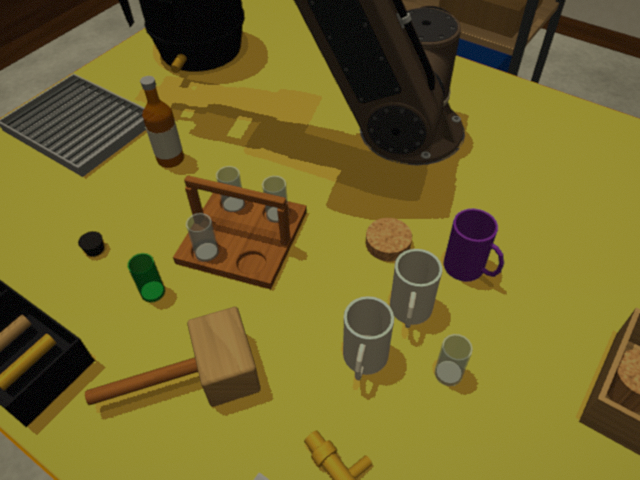

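View pics/t0.png

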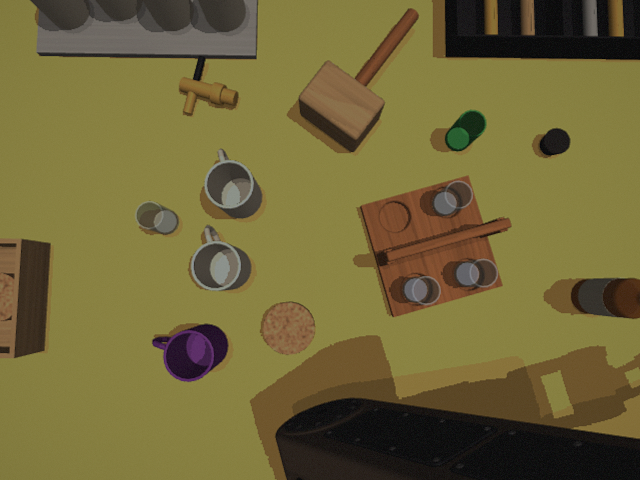

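The top view shows the only clear glass on the table at about (158,219), which is (453,360) in the scene view. It stands by the two white mugs at top (230,187) and (219,265). The candidates for glass4:
- **Clear glass:** top (158,219).
- **Green look-alike:** top (465,130).
- **Three glasses in the carrier:** top (452,198), (422,291) and (477,273).

The clear glass by the mugs fits the description. The free recess is at top (395,217), scene (252,263). I'll confirm both in one enlarged crop.

```bash
python3 - <<'E'
from h import *
t=cv2.imread('pics/t0.png');s=cv2.imread('pics/s0.png')
f=lambda im,x,y,w,h,k:cv2.resize(im[y:y+h,x:x+w],(w*k,h*k),interpolation=cv2.INTER_CUBIC)
A=f(t,125,190,66,50,6);B=f(s,420,325,66,50,6);C=f(t,350,165,198,150,2);D=f(s,165,160,198,150,2)
cv2.imwrite('pics/c0.png',np.vstack([np.hstack([A,B]),np.hstack([C,D])]))
E
```

```text
(no output)
```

View pics/c0.png

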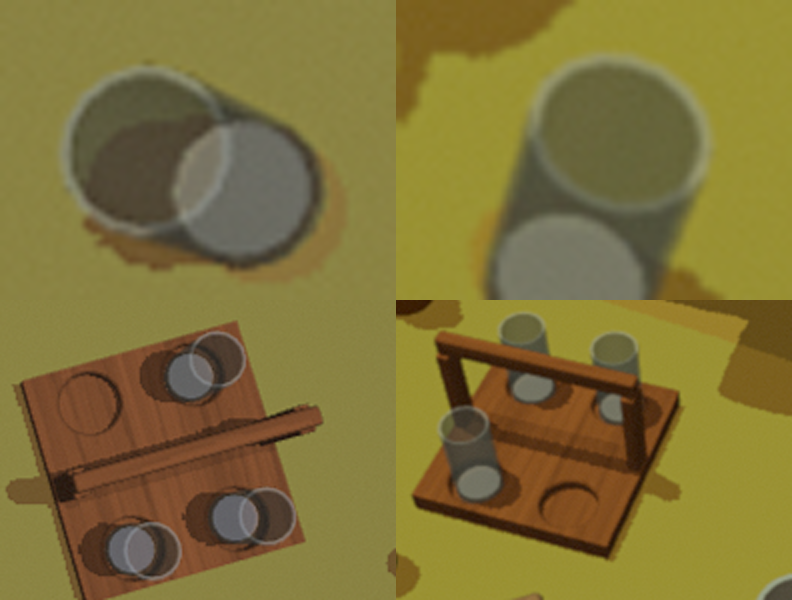

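The crop confirms it: a clear glass standing upright, rim at top (149.5,215) and floor at (166,221); in the scene view the rim is at (457,347). The free recess is at top (395,216.5), scene (252,263.5). Next I triangulate.

```bash
cat >> h.py <<'E'
def tri(a,b):
    A=[];y=[]
    for c,p in(('top',a),('scene',b)):
        o,d=ray(c,*p); d/=np.linalg.norm(d); M=np.eye(3)-np.outer(d,d); A.append(M); y.append(M@o)
    r=np.linalg.lstsq(np.vstack(A),np.hstack(y),rcond=None); return np.round(r[0],1), np.round(np.sqrt(r[1]),1)
E
python3 - <<'E'
from h import *
print('rim4',tri((149.5,215),(457.3,347.2)),atz('top',149.5,215,95),atz('scene',457.3,347.2,95))
print('base4',tri((165.8,221.3),(449,370)),atz('top',165.8,221.3,3))
print('hole',tri((395,216.5),(252,263.5)),atz('top',395,216.5,20))
c=np.array([atz('top',u,v,22)[:2] for u,v in((361,206.5),(469,176),(502,286),(392.5,315.5))])
print('corners',c.round(1).tolist(),c.mean(0),[np.linalg.norm(c[i]-c[i-1]).round() for i in range(4)])
sc=np.array([atz('scene',*p,22)[:2] for p in ((165+(415-396)/2,160+98),(165+(608-396)/2,160+123.5),(165+(679-396)/2,160+45.5))]);print('scene corners',sc.round(1).tolist())
print('bar', [atz('top',*p,145).round(1) for p in((383,257),(510,222))],tri((383,257),(286,202)),tri((510,222),(185.5,180)))
for n,p in dict(m1=(229,185),m2=(216,266)).items():print(n,atz('top',*p,125).round(1))
for n,p in dict(m1=(219,155),m2=(208,231)).items():print(n,'handle',atz('top',*p,100).round(1))
E
```

```text
rim4 (array([541.2, 373.8,  91.4]), array([2.])) [541.45545636 371.23537829  95.        ] [542.44272679 375.33133382  95.        ]
base4 (array([540.6, 372.4,   8.5]), array([2.9])) [542.33087545 372.30724204   3.        ]
hole (array([553.1, -57.9,  12.8]), array([3.6])) [553.51822229 -58.98062671  20.        ]
corners [[571.4, 4.7], [631.3, -198.1], [426.1, -255.8], [370.5, -53.4]] [ 499.82546378 -125.63181252] [np.float64(209.0), np.float64(211.0), np.float64(213.0), np.float64(210.0)]
scene corners [[633.0, -187.6], [574.2, 10.6], [369.6, -51.7]]
bar [array([471. , -19.5, 145. ]), array([ 529.2, -223.9,  145. ])] (array([471.4, -20.5, 140.7]), array([0.6])) (array([ 529.6, -226.7,  133.9]), array([2.6]))
m1 [588.6 231.9 125. ]
m2 [454.9 249.8 125. ]
m1 handle [645.4 255.  100. ]
m2 handle [514.6 270.1 100. ]
```

{"name": "carry_out", "arguments": {"series": [[0,0,0.8,0],[0,0,0.8,0],[0,0,0.8,-0.6],[0,0,0.8,-0.65],[0.2,0.4,0.8,0]], "fingers": -1}}

```text
t: 1.1
eef_pos: [258.8, -553.8, 376.1]
tcp_rot: [-3.141, 0.0, 0.276]
ft_force: [0.6, -0.9, -0.0]
opening: 1.002
grip_force: 0.0
```

{"name": "carry_out", "arguments": {"series": [[0.44,0.85,0,0],[0.44,0.85,0,0],[0.44,0.85,0,0],[0.44,0.85,0,0],[0.44,0.85,0,0]]}}

```text
t: 1.6
eef_pos: [370.0, -338.7, 375.2]
tcp_rot: [3.141, -0.0, 0.28]
ft_force: [1.1, 0.2, 0.6]
opening: 1.0
grip_force: 0.0
```

{"name": "carry_out", "arguments": {"series": [[0.4,0.85,0,0],[0.4,0.85,0,0],[0.4,0.85,0,0],[0.4,0.85,0,0],[0.3,0.85,0,0]]}}

```text
t: 2.1
eef_pos: [465.2, -126.1, 375.1]
tcp_rot: [3.141, -0.0, 0.28]
ft_force: [-0.1, -0.1, -0.7]
opening: 1.001
grip_force: 0.0
```

{"name": "carry_out", "arguments": {"series": [[0.12,0.9,0,0],[0.12,0.9,0,0],[0.12,0.9,0,0],[0.12,0.9,0,0],[0.12,0.9,0,0]]}}

```text
t: 2.6
eef_pos: [494.4, 98.9, 375.2]
tcp_rot: [3.141, -0.0, 0.28]
ft_force: [1.0, -1.0, 0.9]
opening: 0.998
grip_force: 0.0
```

{"name": "carry_out", "arguments": {"series": [[0.15,0.9,0,0],[0.15,0.9,0,0],[0.15,0.9,0,0],[0.15,0.9,-0.3,0],[0.15,0.9,-0.5,0]]}}

```text
t: 3.1
eef_pos: [532.2, 322.5, 336.8]
tcp_rot: [-3.141, -0.003, 0.28]
ft_force: [0.6, 0.1, -0.5]
opening: 0.999
grip_force: 0.0
```

{"name": "carry_out", "arguments": {"series": [[0.15,0.5,-0.8,0],[0.05,0.4,-0.8,0],[0,0,-0.8,0],[0,0,-0.6,0],[0,0,0,0]]}}

```text
t: 3.6
eef_pos: [540.1, 364.5, 181.8]
tcp_rot: [3.14, 0.007, 0.28]
ft_force: [0.4, 0.4, -0.4]
opening: 1.003
grip_force: 0.0
```

```bash
python3 - <<'E'
from h import *
s=env.state();print(s['eef_pos'],s['tcp_rot'])
a=snap('top','t1');b=snap('scene','s1')
for c in('top','scene'): print(c,[proj(c,p).round(1).tolist() for p in ([541.5,372.5,95],[541.5,372.5,3],s['eef_pos'])])
print([(round(d['position'][1]*640),round(d['position'][0]*480),round(d['conf'],2)) for d in env.look_for('scene','glass4')])
f=lambda im,x,y,w,h,k:cv2.resize(im[y:y+h,x:x+w],(w*k,h*k),interpolation=cv2.INTER_CUBIC)
cv2.imwrite('pics/c1.png',np.hstack([f(a[:,:,::-1],70,140,130,150,3),f(b[:,:,::-1],390,260,130,150,3)]))
E
```

```text
[540.10586528 364.50278101 181.83363377] [3.13994941 0.00708023 0.28018318]
top [[148.8, 215.0], [165.7, 221.7], [134.1, 208.0]]
scene [[456.0, 345.9], [447.1, 371.9], [461.2, 314.2]]
[(232, 181, 0.91), (455, 359, 0.79), (203, 235, 0.78), (145, 280, 0.77), (275, 192, 0.68)]
```

View pics/c1.png

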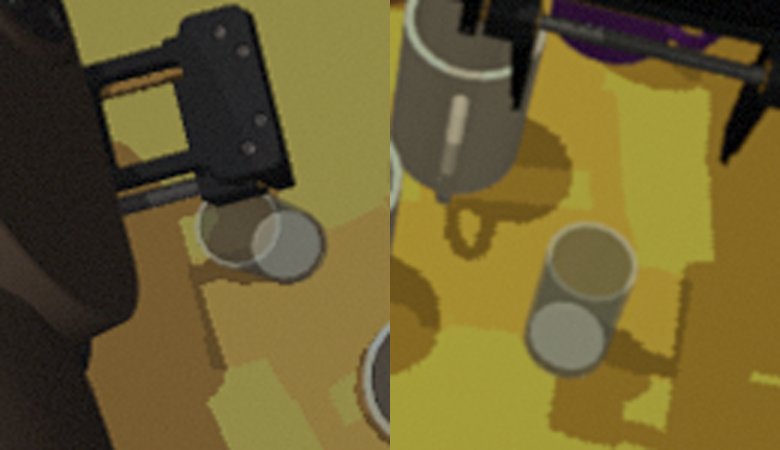

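The glass rim is at top (149,215), as before, and the fingers straddle it in the scene view, at (433,296) and (502,314). Going down on it.

{"name": "carry_out", "arguments": {"series": [[0.03,0.16,0,0],[0,0,-0.4,0],[0,0,-0.4,0],[0,0,-0.4,0],[0,0,0,0]]}}

```text
t: 4.25
eef_pos: [542.9, 373.3, 125.1]
tcp_rot: [3.141, 0.002, 0.28]
ft_force: [-0.1, -0.4, -0.5]
opening: 1.0
grip_force: 0.0
```

{"name": "carry_out", "arguments": {"series": [[-0.02,-0.01,-0.4,0],[0,0,-0.4,0],[0,0,-0.4,0],[0,0,-0.36,0],[0,0,0,0]]}}

```text
t: 4.75
eef_pos: [542.2, 372.9, 47.7]
tcp_rot: [3.141, 0.001, 0.28]
ft_force: [-0.6, 0.3, -0.4]
opening: 1.004
grip_force: 0.0
```

{"name": "carry_out", "arguments": {"series": [[0,0,0,0],[0,0,0,0],[0,0,0,0],[0,0,0,0],[0,0,0,0]], "fingers": 1}}

```text
t: 5.25
eef_pos: [542.5, 372.8, 48.4]
tcp_rot: [-3.142, -0.001, 0.28]
ft_force: [-0.4, -0.4, -0.5]
opening: 0.638
grip_force: 0.0
```

{"name": "carry_out", "arguments": {"series": [[0,0,0,0],[0,0,0,0],[0,0,0,0],[0,0,0,0],[0,0,0,0]]}}

```text
t: 5.75
eef_pos: [542.4, 372.8, 48.0]
tcp_rot: [3.142, -0.0, 0.28]
ft_force: [0.5, 0.1, 1.6]
opening: 0.497
grip_force: 30.0
```

{"name": "carry_out", "arguments": {"series": [[0,0,0.2,0],[0,0,0.5,0],[0,0,0.8,0],[0,0,0.8,0],[0,0,0.8,0]]}}

```text
t: 6.25
eef_pos: [542.0, 372.6, 205.1]
tcp_rot: [3.141, 0.0, 0.28]
ft_force: [1.0, 0.3, -1.1]
opening: 0.504
grip_force: 30.0
```

{"name": "carry_out", "arguments": {"series": [[0,-0.2,0.4,0],[0,-0.4,0.2,0],[0.02,-0.6,0,0],[0.02,-0.7,0,0],[0.02,-0.7,0,0]]}}

```text
t: 6.75
eef_pos: [544.5, 240.5, 232.2]
tcp_rot: [3.141, 0.002, 0.28]
ft_force: [0.5, -0.1, -1.2]
opening: 0.497
grip_force: 30.0
```

{"name": "carry_out", "arguments": {"series": [[0.02,-0.7,0,0],[0.02,-0.7,0,0],[0.02,-0.7,0,0],[0.02,-0.7,0,0],[0.02,-0.7,0,0]]}}

```text
t: 7.25
eef_pos: [549.2, 65.5, 232.3]
tcp_rot: [-3.141, 0.002, 0.279]
ft_force: [1.0, -0.4, -0.6]
opening: 0.498
grip_force: 30.0
```

{"name": "carry_out", "arguments": {"series": [[0.02,-0.7,0,0],[0.02,-0.6,0,0],[0.02,-0.5,0,0],[0,-0.4,0,0],[0,0,0,0]]}}

```text
t: 7.75
eef_pos: [552.3, -44.9, 232.2]
tcp_rot: [-3.141, 0.002, 0.277]
ft_force: [0.4, 1.1, -0.8]
opening: 0.496
grip_force: 30.0
```

{"name": "carry_out", "arguments": {"series": [[0.02,-0.25,0,0],[0,0,-0.6,0],[0,0,-0.7,0],[0,0,-0.6,0],[0,0,0,0]]}}

```text
t: 8.25
eef_pos: [552.2, -54.3, 134.6]
tcp_rot: [-3.138, 0.006, 0.28]
ft_force: [-0.0, -0.3, 0.0]
opening: 0.5
grip_force: 30.0
```

```bash
python3 - <<'E'
from h import *
s=env.state();print(s['eef_pos'],s['tcp_rot'],s['opening'])
a=snap('top','t2');b=snap('scene','s2')
p=s['eef_pos']
for c in('top','scene'): print(c,[proj(c,q).round(1).tolist() for q in (p-[0,0,47.7],p+[0,0,47.3],[553.5,-57.5,22])])
f=lambda im,x,y,w,h,k:cv2.resize(im[y:y+h,x:x+w],(w*k,h*k),interpolation=cv2.INTER_CUBIC)
cv2.imwrite('pics/c2.png',np.hstack([f(a[:,:,::-1],350,150,130,150,3),f(b[:,:,::-1],190,170,130,150,3)]))
E
```

```text
[552.15832585 -54.33040318 134.60583857] [-3.13847653  0.00595655  0.28046396] 0.49970725110720493
top [[398.5, 212.0], [408.9, 203.0], [394.4, 216.4]]
scene [[248.2, 240.1], [242.1, 205.8], [250.3, 260.7]]
```

View pics/c2.png

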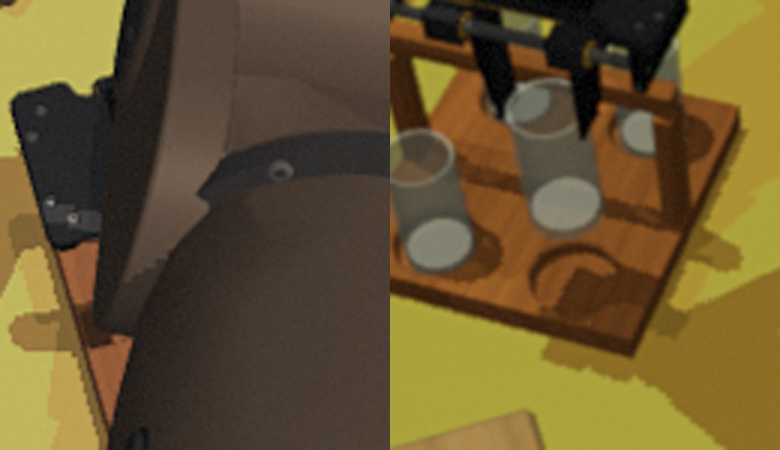

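The held glass hangs upright. In the scene view its floor is at (248.3,238.3) and its rim at (242.3,206), both within about 1 px of the robot's own pose. The recess is at about (252.3,263.4). I'll refine the recess position by fitting the carrier outline in the first, unobstructed pictures.

```bash
cat > fit.py <<'E'
from h import *
from scipy.optimize import minimize
from scipy.ndimage import map_coordinates
def seg(a,b,n=60): return np.linspace(a,b,n)
th=np.linspace(0,2*np.pi,90)
def fit(c,name,hole=True,rect=True):
    g=cv2.GaussianBlur(cv2.imread(f'pics/{name}.png').astype(np.float32),(0,0),1.2)
    G=sum(cv2.Sobel(g,cv2.CV_32F,1,0)[...,i]**2+cv2.Sobel(g,cv2.CV_32F,0,1)[...,i]**2 for i in range(3))**.5
    G=np.minimum(G,120)
    k=env.calibration(c);P=np.array(k['pose']);K=np.array(k['K'])
    C=[(105,107.5,22),(-105,107.5,22),(-105,-107.5,22),(105,-107.5,22)]
    L=[]
    if rect: L+=[seg(C[i-1],C[i]) for i in range(4)]
    if hole: L+=[np.c_[50+30*np.cos(th),-70+30*np.sin(th),np.full(90,22)]]
    X=np.vstack(L)
    def cost(q):
        x,y,a=q; R=np.array([[np.cos(a),-np.sin(a),0],[np.sin(a),np.cos(a),0],[0,0,1]])
        W=X@R.T+[x,y,0]; p=(W-P[:3,3])@P[:3,:3]@K.T; p=p[:,:2]/p[:,2:]
        return -map_coordinates(G,[p[:,1],p[:,0]],order=1).mean()
    q0=np.array([500,-124,np.radians(105.9)])
    best=min((minimize(cost,q0+[dx,dy,0],method='Nelder-Mead',options=dict(initial_simplex=q0+[dx,dy,0]+np.array([[0,0,0],[4,0,0],[0,4,0],[0,0,.03]]))) for dx in(-5,0,5) for dy in(-5,0,5)),key=lambda r:r.fun)
    x,y,a=best.x
    h=np.array([x+50*np.cos(a)+70*np.sin(a),y+50*np.sin(a)-70*np.cos(a)])
    return np.round([x,y,np.degrees(a)],1),h.round(1),round(best.fun,1)
if __name__=='__main__':
    for c,n in(('top','t0'),('scene','s0')):
        print(c,fit(c,n),fit(c,n,hole=False))
    print('scene hole',atz('scene',252.3,263.4,22))
E
python3 fit.py
```

```text
top (array([ 501.2, -126.4,  106.1]), array([554.5, -58.9]), np.float64(-100.7)) (array([ 500.9, -126.3,  106.3]), array([554. , -58.7]), np.float64(-113.2))
scene (array([ 511.4, -120.2,  106.5]), array([564.3, -52.4]), np.float64(-99.2)) (array([ 511.2, -120.6,  106.4]), array([564.2, -52.9]), np.float64(-108.7))
scene hole [556.45406648 -49.8986827   22.        ]
```

```bash
python3 - <<'E'
from h import *
th=np.linspace(0,2*np.pi,90)
def ov(c,n,x0,y0,w,h,k,poses):
    im=cv2.resize(cv2.imread(f'pics/{n}.png')[y0:y0+h,x0:x0+w],(w*k,h*k),interpolation=cv2.INTER_CUBIC)
    for (x,y,a),col in poses:
        a=np.radians(a);R=np.array([[np.cos(a),-np.sin(a),0],[np.sin(a),np.cos(a),0],[0,0,1]])
        for X in (np.array([(105,107.5,22),(-105,107.5,22),(-105,-107.5,22),(105,-107.5,22)]),np.c_[50+29*np.cos(th),-70+29*np.sin(th),np.full(90,20)],np.array([(-104,8,145),(104,8,145),(104,-8,145),(-104,-8,145)])):
            p=np.array([proj(c,R@v+[x,y,0]) for v in X]); p=((p-[x0,y0]+.5)*k-.5)
            cv2.polylines(im,[np.round(p).astype(int)],True,col,1)
    return im
ps=[((501,-126,106.2),(255,255,0)),((501,-120,106.2),(255,0,255))]
cv2.imwrite('pics/c3.png',np.hstack([ov('top','t0',350,165,165,160,2,ps)if 0 else cv2.resize(ov('top','t0',350,165,165,160,3,ps),(396,384)),cv2.resize(ov('scene','s0',170,160,145,140,3,ps),(396,384))]))
E
```

```text
(no output)
```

View pics/c3.png

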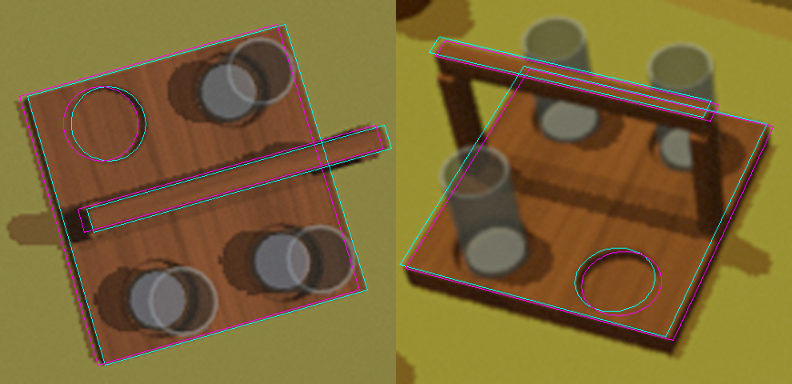

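The overlay brackets the recess at about (554.5,-55±3): the top view favours y=-58 and the scene view y=-51. I'll go down to just above it and look again.

{"name": "carry_out", "arguments": {"series": [[0.04,-0.02,-0.3,0],[0,0,-0.3,0],[0,0,-0.3,0],[0,0,-0.2,0],[0,0,0,0]]}}

```text
t: 8.85
eef_pos: [556.4, -55.7, 83.1]
tcp_rot: [3.142, 0.0, 0.28]
ft_force: [0.3, -0.4, -0.9]
opening: 0.497
grip_force: 30.0
```

```bash
python3 - <<'E'
from h import *
s=env.state();print(s['eef_pos'],s['tcp_rot'],s['ft_force'])
b=snap('scene','s3');a=snap('top','t3')
p=s['eef_pos']
print([proj('scene',q).round(1).tolist() for q in (p-[0,0,47.7],p+[0,0,47.3],[554.5,-55,22])])
k=6;im=cv2.resize(b[215:305,190:320,::-1],None,fx=k,fy=k,interpolation=cv2.INTER_CUBIC)
th=np.linspace(0,2*np.pi,60)
for (x,y,z,r),col in (((p[0],p[1],p[2]-47.7,24.5),(0,255,0)),((p[0],p[1],22,24.5),(255,0,255))):
    q=np.array([proj('scene',[x+r*np.cos(t),y+r*np.sin(t),z]) for t in th]); q=(q-[190,215]+.5)*k-.5
    cv2.polylines(im,[np.round(q).astype(int)],True,col,1)
cv2.imwrite('pics/c4.png',im)
E
```

```text
[556.44495748 -55.72957141  83.13437634] [3.14152769e+00 2.66066801e-05 2.80096071e-01] [ 0.28804142 -0.40858987 -0.92114424]
[[249.2, 257.9], [243.4, 226.2], [250.9, 261.6]]
```

View pics/c4.png

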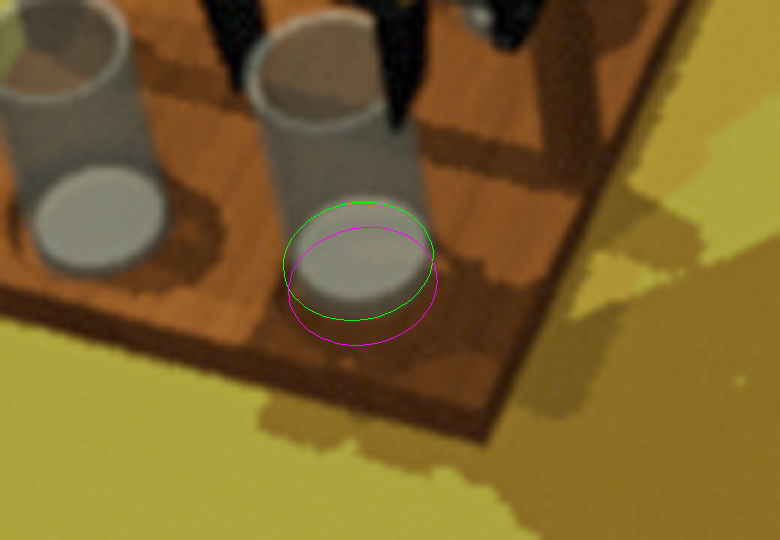

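```bash
python3 - <<'E'
from h import *
f=lambda x,y:((x+.5)/6-.5+190,(y+.5)/6-.5+215)
P=lambda x,y,z:atz('scene',*f(x,y),z)[:2]
c=P(485,408,22);e=P(0,285,22);r=P(685,0,22)
print('corner',c,'front pt',e,'right pt',r)
u=(e-c)/np.linalg.norm(e-c);w=(r-c)/np.linalg.norm(r-c)
print(np.degrees(np.arctan2(-u[1],-u[0])),np.degrees(np.arctan2(w[1],w[0])), 'hole',c+55*u+37.5*w)
print('floor now',P(363,250,83.1-47.7+3),'rim',P(318,70,83.1+47.3))
print('g3 floor',P(100,220,13))
E
```

```text
corner [573.13363449   8.37881974] front pt [ 623.68830762 -155.47212647] right pt [394.16407133 -41.293009  ]
107.14711962986507 -164.48835437666827 hole [553.21497461 -54.20526211]
floor now [553.89207445 -55.26906245] rim [557.47236958 -56.87837934]
g3 floor [ 579.91681256 -152.49638694]
```

The near corner of the carrier puts the recess at (553.2,-54.2) in this view, and the glass floor is at (553.9,-55.3). That is about 1 mm apart, so I'll lower gently.

{"name": "carry_out", "arguments": {"series": [[-0.025,-0.01,0,0],[0,0,-0.1,0],[0,0,-0.1,0],[0,0,-0.1,0],[0,0,0,0]]}}

```text
t: 9.45
eef_pos: [554.7, -56.2, 67.1]
tcp_rot: [-3.141, 0.001, 0.28]
ft_force: [0.3, -0.1, 0.0]
opening: 0.497
grip_force: 30.0
```

{"name": "carry_out", "arguments": {"series": [[0,0,-0.05,0],[0,0,-0.03,0],[0,0,0,0],[0,0,0,0],[0,0,0,0]]}}

```text
t: 9.95
eef_pos: [555.1, -56.3, 64.0]
tcp_rot: [3.141, -0.0, 0.28]
ft_force: [-0.5, -0.4, -0.4]
opening: 0.498
grip_force: 30.0
```

No contact with the glass underside at about z = 16, so it is inside the recess (mouth at 22).

{"name": "carry_out", "arguments": {"series": [[0,0,-0.03,0],[0,0,-0.03,0],[0,0,-0.03,0],[0,0,0,0],[0,0,0,0]]}}

```text
t: 10.45
eef_pos: [555.0, -56.3, 59.4]
tcp_rot: [3.142, 0.0, 0.28]
ft_force: [-0.4, 0.3, -1.4]
opening: 0.497
grip_force: 30.0
```

{"name": "carry_out", "arguments": {"series": [[0,0,-0.02,0],[0,0,0,0],[0,0,0,0],[0,0,0,0],[0,0,0,0]]}}

```text
t: 10.95
eef_pos: [555.1, -56.3, 58.5]
tcp_rot: [3.141, -0.0, 0.28]
ft_force: [-0.1, -0.4, -0.4]
opening: 0.495
grip_force: 30.0
```

{"name": "carry_out", "arguments": {"series": [[0,0,-0.02,0],[0,0,0,0],[0,0,0,0],[0,0,0,0],[0,0,0,0]]}}

```text
t: 11.45
eef_pos: [555.4, -56.2, 57.9]
tcp_rot: [3.141, -0.001, 0.28]
ft_force: [-1.2, 0.9, 4.9]
opening: 0.5
grip_force: 30.0
```

The glass is seated: 5 N contact at z = 57.9. Letting go and rising.

{"name": "carry_out", "arguments": {"series": [[0,0,0,0],[0,0,0,0],[0,0,0,0],[0,0,0,0],[0,0,0,0]], "fingers": -0.5}}

```text
t: 11.95
eef_pos: [555.0, -56.3, 57.3]
tcp_rot: [3.142, 0.0, 0.28]
ft_force: [0.6, -0.3, -0.2]
opening: 0.748
grip_force: 0.0
```

{"name": "carry_out", "arguments": {"series": [[0,0,0.1,0],[0,0,0.3,0],[0,0,0.6,0],[0,0,0.8,0],[0,0,0.8,0]]}}

```text
t: 12.45
eef_pos: [554.7, -56.2, 189.0]
tcp_rot: [-3.141, 0.001, 0.28]
ft_force: [1.2, 0.4, -0.7]
opening: 0.752
grip_force: 0.0
```

{"name": "carry_out", "arguments": {"series": [[0,0,0.5,1],[0,0.5,0.1,1],[0,0.8,0,1],[0,0.8,0,1],[0,0.8,0,1]], "fingers": -0.2}}

```text
t: 12.95
eef_pos: [554.9, 90.1, 218.0]
tcp_rot: [3.141, -0.0, 0.807]
ft_force: [0.1, 0.3, -0.3]
opening: 0.599
grip_force: 0.0
```

```bash
python3 - <<'E'
from h import *
import fit
s=env.state();print(s['eef_pos'],s['tcp_rot'],s['t'])
a=snap('top','t4');b=snap('scene','s4')
print(fit.fit('top','t4'))
f=lambda im,x,y,w,h,k:cv2.resize(im[y:y+h,x:x+w],(w*k,h*k),interpolation=cv2.INTER_CUBIC)
cv2.imwrite('pics/c5.png',np.hstack([f(a[:,:,::-1],345,150,180,180,2),f(b[:,:,::-1],160,140,180,180,2)]))
E
```

```text
[554.86148405  90.07208553 217.99959172] [ 3.14112334e+00 -4.32720777e-04  8.07195794e-01] 12.95
(array([ 500.9, -125.9,  106.2]), array([554.2, -58.3]), np.float64(-68.1))
```

View pics/c5.png

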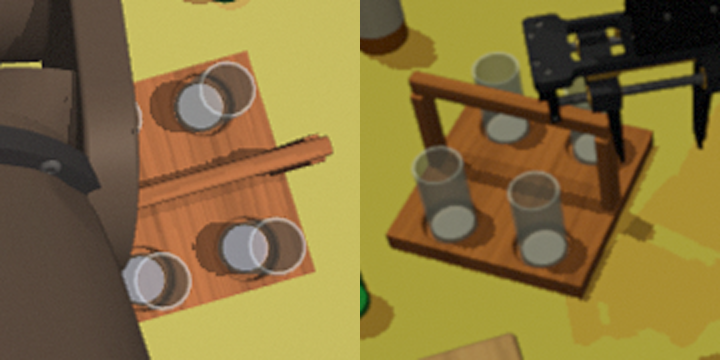

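glass4 stands upright in its place (scene crop (540,210)) and the carrier has not moved. The bar midpoint is at about (501,-124) and the carrier is turned 106.2°, so I go over the handle at yaw 1.853.

{"name": "carry_out", "arguments": {"series": [[-0.1,-0.4,0,1],[-0.11,-0.43,0,1],[-0.11,-0.43,0,1],[-0.11,-0.43,0,1],[-0.11,-0.43,0,1]]}}

```text
t: 13.55
eef_pos: [527.6, -18.6, 217.7]
tcp_rot: [3.141, 0.0, 1.33]
ft_force: [0.2, -0.1, -0.2]
opening: 0.6
grip_force: 0.0
```

{"name": "carry_out", "arguments": {"series": [[-0.11,-0.43,0,1],[-0.11,-0.43,0,1],[-0.11,-0.43,0,1],[-0.11,-0.43,0,1],[-0.11,-0.43,0,1]]}}

```text
t: 14.05
eef_pos: [500.0, -126.2, 217.8]
tcp_rot: [3.141, 0.0, 1.854]
ft_force: [0.1, -0.5, -0.5]
opening: 0.603
grip_force: 0.0
```

{"name": "carry_out", "arguments": {"series": [[0,0,0,0],[0,0,0,0],[0,0,-0.3,0],[0,0,-0.3,0],[0,0,0,0]]}}

```text
t: 14.55
eef_pos: [499.9, -123.8, 186.1]
tcp_rot: [-3.139, -0.002, 1.849]
ft_force: [0.5, -0.1, -0.4]
opening: 0.601
grip_force: 0.0
```

{"name": "carry_out", "arguments": {"series": [[0.02,0,-0.4,0],[0,0,-0.4,0],[0,0,-0.4,0],[0,0,-0.16,0],[0,0,0,0]]}}

```text
t: 15.05
eef_pos: [501.5, -124.4, 119.2]
tcp_rot: [-3.141, -0.001, 1.85]
ft_force: [-0.4, -0.2, 1.0]
opening: 0.598
grip_force: 0.0
```

{"name": "carry_out", "arguments": {"series": [[0,0,-0.06,0],[0,0,0,0],[0,0,0,0],[0,0,0,0],[0,0,0,0]]}}

```text
t: 15.55
eef_pos: [501.7, -124.8, 116.7]
tcp_rot: [3.141, 0.0, 1.851]
ft_force: [-0.6, -0.3, -0.1]
opening: 0.604
grip_force: 0.0
```

```bash
python3 - <<'E'
from h import *
print(env.state()['eef_pos'])
a=snap('top','t5');b=snap('scene','s5')
cv2.imwrite('pics/c6.png',cv2.resize(b[140:310,155:365,::-1],None,fx=3,fy=3,interpolation=cv2.INTER_CUBIC))
E
```

```text
[ 501.67202168 -124.8103408   116.71838952]
```

View pics/c6.png

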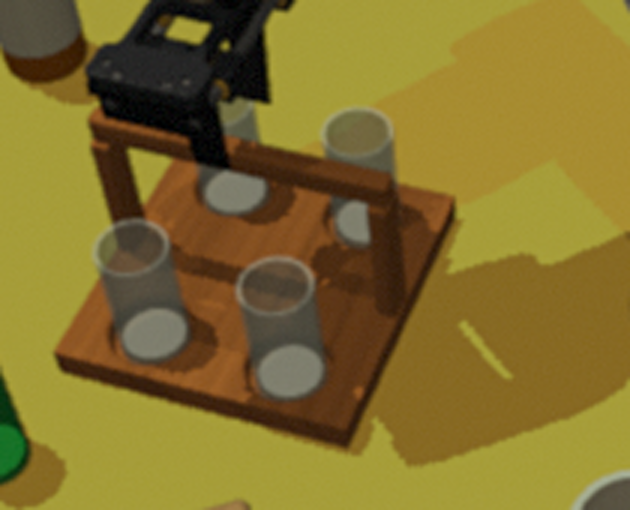

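```bash
python3 - <<'E'
from h import *
z=lambda p:((proj('scene',p)-[155,140]+.5)*3-.5).round().tolist()
p=np.array([501.7,-124.8,116.7]);d=np.array([.96,.28,0])
print('tip expected',z(p+d*28),z(p+d*40),'bar mid top',z([501,-124,145]))
a=np.radians(106.2);e=np.array([np.cos(a),np.sin(a),0])
for y in(-120,-124,-128): print(y,'bar ends top',[z(np.array([501,y,145])+s*104*e) for s in(-1,1)])
E
```

```text
tip expected [223.0, 206.0] [215.0, 219.0] bar mid top [236.0, 144.0]
-120 bar ends top [[94.0, 112.0], [394.0, 183.0]]
-124 bar ends top [[89.0, 110.0], [389.0, 180.0]]
-128 bar ends top [[85.0, 108.0], [384.0, 178.0]]
```

The carrier is still on the table with all four glasses upright, and the front finger covers the bar at crop (212,135-165). Its tip shows higher than the TCP projection (219,212), so I check the dark columns in numbers.

```bash
python3 - <<'E'
from h import *
b=cv2.imread('pics/s5.png').astype(int)
for x in(221,225,229): print(x,[tuple(v) for v in b[180:216:2,x].tolist()])
# implied tip heights if tip lies 28..40 mm off the TCP toward camera
d=np.array([.96,.28,0])
for n,s,uv in(('front',1,(155+212/3,140+165/3)),('back',-1,(155+262/3,140+100/3))):
    for off in(28,34,40):
        p=np.array([501.7,-124.8,0])+s*d*off
        print(n,off,[ (z,proj('scene',p+[0,0,z]).round(1).tolist()) for z in(117,130,145,160)],uv)
b=cv2.imread('pics/s1.png')
E
```

```text
221 [(15, 17, 20), (21, 24, 22), (8, 9, 4), (3, 4, 7), (8, 8, 8), (4, 7, 2), (0, 0, 0), (21, 35, 47), (57, 79, 101), (50, 70, 91), (36, 55, 72), (32, 46, 63), (25, 42, 66), (22, 45, 75), (24, 63, 107), (30, 73, 124), (28, 72, 120), (23, 67, 116)]
225 [(8, 6, 4), (5, 3, 5), (13, 11, 10), (6, 4, 7), (7, 9, 7), (6, 0, 2), (5, 3, 1), (11, 11, 10), (54, 64, 65), (60, 70, 72), (93, 110, 112), (109, 129, 131), (111, 130, 130), (107, 125, 126), (82, 96, 98), (43, 67, 94), (28, 72, 121), (29, 69, 119)]
229 [(56, 94, 98), (49, 66, 67), (35, 50, 55), (9, 27, 51), (7, 14, 29), (8, 12, 17), (6, 6, 7), (0, 5, 1), (43, 51, 53), (110, 127, 131), (110, 128, 130), (108, 126, 128), (109, 127, 128), (108, 127, 127), (109, 128, 128), (76, 93, 96), (34, 67, 110), (27, 69, 119)]
front 28 [(117, [228.8, 208.2]), (130, [227.9, 203.5]), (145, [226.7, 198.0]), (160, [225.6, 192.4])] (225.66666666666669, 195.0)
front 34 [(117, [227.5, 210.4]), (130, [226.6, 205.7]), (145, [225.4, 200.2]), (160, [224.2, 194.6])] (225.66666666666669, 195.0)
front 40 [(117, [226.2, 212.6]), (130, [225.3, 207.9]), (145, [224.1, 202.5]), (160, [222.9, 196.9])] (225.66666666666669, 195.0)
back 28 [(117, [240.5, 188.3]), (130, [239.6, 183.6]), (145, [238.7, 178.0]), (160, [237.7, 172.4])] (242.33333333333331, 173.33333333333334)
back 34 [(117, [241.7, 186.2]), (130, [240.9, 181.5]), (145, [239.9, 176.0]), (160, [238.9, 170.3])] (242.33333333333331, 173.33333333333334)
back 40 [(117, [242.9, 184.2]), (130, [242.1, 179.4]), (145, [241.1, 173.9]), (160, [240.2, 168.2])] (242.33333333333331, 173.33333333333334)
```

The finger tips really sit at about z = 150, some 30 mm above the reported TCP, so closing here would miss the bar. I'll narrow the fingers and measure the tips again.

{"name": "carry_out", "arguments": {"series": [[0,0,0,0],[0,0,0,0],[0,0,0,0],[0,0,0,0],[0,0,0,0]], "fingers": 0.2}}

```text
t: 16.15
eef_pos: [501.6, -124.8, 116.4]
tcp_rot: [3.142, -0.0, 1.851]
ft_force: [0.5, 0.5, -0.0]
opening: 0.403
grip_force: 0.0
```

```bash
python3 - <<'E'
from h import *
s=env.state();print(s['eef_pos'],s['opening'],s['ft_force'])
b=snap('scene','s6').astype(int).max(2)
for y in range(168,206,2): print(y,''.join('#' if v<28 else '.' for v in b[y,205:265]))
d=np.array([.96,.28,0]);p=s['eef_pos']*[1,1,0]
for sg in(1,-1): print([(z,proj('scene',p+sg*d*25+[0,0,z]).round(1).tolist()) for z in(117,130,145,160)])
E
```

```text
[ 501.5603458  -124.76297608  116.39996913] 0.4025963693987629 [ 0.4710715   0.51899486 -0.01109568]
168 ..................###........#######........................
170 ..#..............###.......##########.......................
172 ####################...#....#########.......................
174 ####################.####...#########.......................
176 #########################........####.......................
178 #########################...................................
180 ##########################..................................
182 ..#############..#########..................................
184 ..........#################.................................
186 .................##########.................................
188 .................##########.................................
190 ..................##########................................
192 ..........................###...............................
194 ............................................................
196 ............................................................
198 ............................................................
200 ............................................................
202 ............................................................
204 ............................................................
[(117, [229.5, 207.0]), (130, [228.6, 202.4]), (145, [227.5, 196.9]), (160, [226.3, 191.3])]
[(117, [239.9, 189.3]), (130, [239.1, 184.6]), (145, [238.1, 179.0]), (160, [237.1, 173.4])]
```

{"name": "carry_out", "arguments": {"series": [[0,0,-0.1,0],[0,0,-0.1,0],[0,0,-0.1,0],[0,0,0,0],[0,0,0,0]]}}

```text
t: 16.7
eef_pos: [501.5, -124.7, 101.2]
tcp_rot: [-3.141, -0.0, 1.851]
ft_force: [-0.6, -0.8, 0.1]
opening: 0.399
grip_force: 0.0
```

{"name": "carry_out", "arguments": {"series": [[0,0,-0.1,0],[0,0,-0.1,0],[0,0,-0.1,0],[0,0,0,0],[0,0,0,0]]}}

```text
t: 17.2
eef_pos: [501.5, -124.8, 86.3]
tcp_rot: [-3.141, -0.0, 1.851]
ft_force: [-0.9, 0.2, -0.4]
opening: 0.397
grip_force: 0.0
```

```bash
python3 - <<'E'
from h import *
s=env.state();print(s['eef_pos'],s['opening'],s['ft_force'])
im=snap('scene','s7');b=im.astype(int).max(2)
for y in range(168,216,2): print(y,''.join('#' if v<28 else '.' for v in b[y,205:265]))
d=np.array([.96,.28,0]);p=s['eef_pos']*[1,1,0]
for sg in(1,-1): print([(z,proj('scene',p+sg*d*25+[0,0,z]).round(1).tolist()) for z in(90,105,117,130,145)])
cv2.imwrite('pics/c7.png',cv2.resize(im[140:290,165:315,::-1],None,fx=4,fy=4,interpolation=cv2.INTER_CUBIC))
E
```

```text
[ 501.53864397 -124.75992348   86.28479601] 0.3971575479602658 [-0.92889142  0.20346451 -0.38729726]
168 ..#####........####..################.......................
170 ......................###############.......................
172 .....................#################......................
174 ......................################......................
176 ..............................########......................
178 ......................#........#######......................
180 .....................###........######......................
182 #...................###.......#########.....................
184 ########..........####....#...#########.....................
186 #######################..##........####.....................
188 ###########################.................................
190 ############################................................
192 #############################...............................
194 ....#############..##########...............................
196 ...........###################..............................
198 ..................###########...............................
200 ....................#########...............................
202 .........................#####..............................
204 ............................................................
206 ............................................................
208 ............................................................
210 ............................................................
212 ............................................................
214 ............................................................
[(90, [231.5, 216.5]), (105, [230.4, 211.3]), (117, [229.5, 207.0]), (130, [228.6, 202.4]), (145, [227.5, 196.9])]
[(90, [241.6, 198.8]), (105, [240.7, 193.5]), (117, [239.9, 189.3]), (130, [239.1, 184.6]), (145, [238.1, 179.0])]
```

View pics/c7.png

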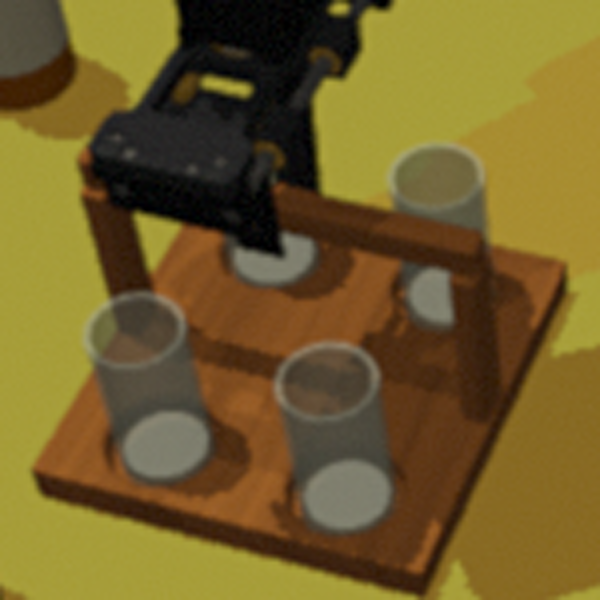

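The front finger tip now shows at (233,203), which gives z ≈ 127, and the back finger has gone behind the bar. I'll go 10 mm lower so the pads cover the bar, then close.

{"name": "carry_out", "arguments": {"series": [[0,0,-0.05,0],[0,0,-0.05,0],[0,0,-0.05,0],[0,0,-0.05,0],[0,0,0,0]]}}

```text
t: 17.75
eef_pos: [501.4, -124.7, 76.1]
tcp_rot: [-3.141, -0.0, 1.851]
ft_force: [0.7, -0.7, 0.0]
opening: 0.402
grip_force: 0.0
```

{"name": "carry_out", "arguments": {"series": [[0,0,0,0],[0,0,0,0],[0,0,0,0],[0,0,0,0],[0,0,0,0]], "fingers": 1}}

```text
t: 18.25
eef_pos: [501.7, -124.8, 76.5]
tcp_rot: [3.141, 0.0, 1.851]
ft_force: [0.8, 0.6, 0.2]
opening: 0.168
grip_force: 30.0
```

{"name": "carry_out", "arguments": {"series": [[0,0,0,0],[0,0,0,0],[0,0,0,0],[0,0,0,0],[0,0,0,0]]}}

```text
t: 18.75
eef_pos: [501.8, -124.8, 76.5]
tcp_rot: [3.141, 0.0, 1.851]
ft_force: [1.4, 0.7, 0.9]
opening: 0.164
grip_force: 30.0
```

The grip is at 15.7 mm, which matches the 16 mm bar. Lifting gently and checking.

{"name": "carry_out", "arguments": {"series": [[0,0,0.03,0],[0,0,0.06,0],[0,0,0.1,0],[0,0,0.1,0],[0,0,0.1,0]]}}

```text
t: 19.25
eef_pos: [501.5, -124.7, 96.3]
tcp_rot: [-3.142, -0.0, 1.851]
ft_force: [0.2, 0.7, -7.9]
opening: 0.17
grip_force: 30.0
```

{"name": "carry_out", "arguments": {"series": [[0,0,0.05,0],[0,0,0,0],[0,0,0,0],[0,0,0,0],[0,0,0,0]]}}

```text
t: 19.75
eef_pos: [501.5, -124.7, 98.3]
tcp_rot: [-3.141, -0.0, 1.851]
ft_force: [-0.4, -0.8, -7.3]
opening: 0.165
grip_force: 30.0
```

```bash
python3 - <<'E'
from h import *
s=env.state();print(s['eef_pos'],s['opening'],s['ft_force'],s['moment'],s['grip_force'])
snap('scene','s8')
for l in('glass4','carrier'): print(l,[(round(d['position'][1]*640),round(d['position'][0]*480),round(d['conf'],2)) for d in env.look_for('scene',l)])
E
```

```text
[ 501.47720428 -124.73856706   98.2510985 ] 0.16524342125700597 [-0.38631304 -0.76410244 -7.28175611] [ 0.01915193 -0.11517048  0.0263753 ] 29.99089479446411
glass4 [(248, 240, 0.95), (202, 227, 0.83), (232, 198, 0.74), (146, 279, 0.64), (273, 186, 0.62)]
carrier [(367, 333, 0.33)]
```

{"name": "carry_out", "arguments": {"series": [[0,0,0.1,0],[0,0,0.2,0],[0,0,0.3,0],[0,0,0.3,0],[0,0,0.3,0]]}}

```text
t: 20.4
eef_pos: [501.6, -124.8, 159.9]
tcp_rot: [3.141, 0.0, 1.851]
ft_force: [0.5, -0.4, -7.4]
opening: 0.161
grip_force: 30.0
```

{"name": "carry_out", "arguments": {"series": [[0,0,0.3,0],[0,0,0.3,0],[0,0,0.3,0],[0,0,0.2,0],[0,0,0.1,0]]}}

```text
t: 20.9
eef_pos: [501.7, -124.8, 219.7]
tcp_rot: [3.14, 0.001, 1.851]
ft_force: [-0.4, -0.4, -7.5]
opening: 0.169
grip_force: 30.0
```

{"name": "carry_out", "arguments": {"series": [[0,0,0,0],[0,0,0,0],[0,0,0,0],[0,0,0,0],[0,0,0,0]]}}

```text
t: 21.4
eef_pos: [501.5, -124.7, 218.1]
tcp_rot: [-3.141, -0.0, 1.851]
ft_force: [0.4, -0.0, -8.1]
opening: 0.17
grip_force: 30.0
```

```bash
cat > lvl.py <<'E'
from h import *
from scipy.optimize import minimize
from scipy.ndimage import map_coordinates
from scipy.spatial.transform import Rotation as Ro
def run(name,dz,c='scene'):
    g=cv2.GaussianBlur(cv2.imread(f'pics/{name}.png').astype(np.float32),(0,0),1.5)
    G=np.minimum(sum(cv2.Sobel(g,cv2.CV_32F,1,0)[...,i]**2+cv2.Sobel(g,cv2.CV_32F,0,1)[...,i]**2 for i in range(3))**.5,150)
    k=env.calibration(c);P=np.array(k['pose']);K=np.array(k['K'])
    s=lambda a,b:np.linspace(a,b,60)
    A,B,C,D=[np.array([x,y,0.]) for x,y in((105,107.5),(-105,107.5),(-105,-107.5),(105,-107.5))];t=np.array([0,0,22.])
    X=np.vstack([s(C,D),s(D,A),s(C+t,D+t),s(D+t,A+t),s(B+t,C+t),s(C,C+t)])-[0,0,135]
    def cost(q):
        W=Ro.from_euler('ZYX',[np.radians(106)+q[3],q[4],q[5]]).apply(X)+[501+q[0],-124+q[1],135+dz+q[2]]
        p=(W-P[:3,3])@P[:3,:3]@K.T;p=p[:,:2]/p[:,2:]
        return -map_coordinates(G,[p[:,1],p[:,0]],order=1).mean()+.02*(q[2]**2)
    best=min((minimize(cost,[dx,dy,0,0,0,0],method='Powell',bounds=[(-12,12)]*3+[(-.06,.06)]+[(-.2,.2)]*2) for dx in(-5,0,5) for dy in(-5,0,5)),key=lambda r:r.fun)
    return best.x[:3].round(1),np.degrees(best.x[3:]).round(1),round(best.fun,1)
E
python3 - <<'E'
from lvl import *
s=env.state();print(s['t'],s['eef_pos'],s['opening'],s['ft_force'],s['moment'])
snap('scene','s9');snap('top','t9')
print([(round(d['position'][1]*640),round(d['position'][0]*480),round(d['conf'],2)) for d in env.look_for('scene','glass4')])
p=s['eef_pos'];a=np.radians(106.2)
for n,x,y in((1,50,70),(2,-50,70),(3,-50,-70),(4,50,-70)):
    print(n,proj('scene',[501+x*np.cos(a)-y*np.sin(a),-124+x*np.sin(a)+y*np.cos(a),p[2]-76.5+58]).round())
print(run('s4',0));print(run('s8',22));print(run('s9',p[2]-76.5))
E
```

```text
21.4 [ 501.47449474 -124.72258013  218.07649   ] 0.1698861253980006 [ 0.39666053 -0.0276902  -8.10410945] [ 0.00243504 -0.12131338  0.00132839]
[(241, 196, 0.96), (223, 153, 0.75), (266, 138, 0.72), (188, 183, 0.64)]
1 [269. 148.]
2 [221. 137.]
3 [188. 187.]
4 [239. 199.]
(array([ 0.5, -0.1, -0.3]), array([ 0.5, -0.3, -0.1]), np.float64(-141.1))
(array([ 0.7,  0.1, -0.2]), array([-0.2, -0.4,  1. ]), np.float64(-125.6))
(array([ 0.6, -0.4,  0.1]), array([ 0. , -0.4,  0.4]), np.float64(-128.2))
```

The fit shows the carrier 141 mm up and level within 0.5°. All four glasses are found within a few pixels of where they should be, except the two partly hidden behind the gripper, which read 10-16 px off. Handing in.

```bash
python3 -c "
from cell import env
print(env.job_done())"
```

```text
the job is handed in; nothing more can be done
None
```

The job is handed in with no verdict returned: glass4 stands in the free place, and the arm holds the carrier by its handle about 14 cm up, level within half a degree, with all four glasses in it.

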